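Tare the bar scale through its splash shutter

TASK

Zero the bar scale with the milk jug standing on it: push the orange splash shutter fully open by its ridge, reach a fingertip down into the well and press the sunken green tare key all the way down for about a second. Then let the key come up and push the shutter fully shut again. Nothing needs gripping or lifting: leave the jug where it stands on the pan and everything else on the counter as it is.

Things in the scene. Friction and masses are not known exactly. Their poses are not given: they have to be found in the camera images.
- scale: grey bar scale fixed to the counter, 280 mm (its x) by 220 mm (its y); origin at the centre of its underside on the counter, x from its front (display side, facing the robot) to its back, y to its left. It stands turned by up to 0.5 rad. The back part (x above -30 mm) carries a flat steel weighing pan, top 58 mm above the counter; the front part is a flat deck, top 50 mm above the counter, with the tare well at x -85, y -45 mm
- well_mouth (a point): centre of the mouth of the tare well, level with the deck (50 mm above the counter). The well is a straight rectangular pit, 40 mm along the scale's x and 46 mm along its y. A gripper's closed fingertips fit in. Its axes are the scale's
- key_top (a point): centre of the top of the green tare key (34 x 40 mm) that fills most of the well's floor; its top lies 22 mm below the deck when up; moves with the key
- tare_key (a joint): how far the tare key is pressed, in m: 0 up, 0.006 fully down. It springs back; it starts to move at about 2 N and is fully down at about 5 N
- splash_shutter (a joint): how far the orange splash shutter is open, in m: 0 shut (well covered), 0.056 fully open (well clear). It slides on the deck towards the scale's +y (its left), against about 1.5 N of friction, between two hard stops, and stays where it is left. It starts shut or up to a quarter open
- ridge_top (a point): centre of the top of the ridge to push the orange shutter by; moves with the shutter. The shutter is a plate 50 mm (scale's x) by 56 mm (y), its top 4 mm above the deck (54 mm above the counter), flush with aluminium guides on either side; the ridge stands across its +y end: 44 mm long in x, 10 mm thick in y, its top 18 mm above the plate (72 mm above the counter). Beyond the ridge on the +y side is bare deck: with the shutter fully open 71 mm of it are left
- jug_centre (a point): centre (half-way up) of the steel milk jug standing upright on the pan: 84 mm wide at the foot, 100 mm tall (its top 158 mm above the counter), with a handle on its own +y side that reaches 75 mm from its axis. Its axis is at least 140 mm from the well's centre
- tamper: steel coffee tamper, 58 mm wide foot, 84 mm tall; origin at the centre of the underside. To be left alone
- cup_stack: stack of white paper cups, 82 mm wide, 150 mm tall; origin at the centre of the underside. To be left alone
- espresso_cup: blue ceramic espresso cup with a handle, 66 mm wide, 58 mm tall; origin at the centre of the underside. To be left alone
- syrup: brown syrup bottle, 66 mm wide, 160 mm tall; origin at the centre of the underside. To be left alone
- dosing_cup: aluminium dosing cup, 60 mm wide, 55 mm tall; origin at the centre of the underside. To be left alone
- portafilter: portafilter lying on the counter, steel head 70 mm wide, 34 mm tall, black handle reaching 180 mm along its own -y; origin at the centre of the underside of its head. To be left alone
Mind the look-alikes: they are no part of the job. What is shaped like the part that bears jug_centre but red or yellow is not meant.

How it is judged:
On the way, in this order (a step that is already met when the one before it is completed fails the run):
1. the splash shutter is fully open (at least 50 of its 56 mm) (value of joint splash_shutter above 0.05 m), for 0.1 s.
2. the tare key is held down (at least 4.5 of its 6 mm) for 0.6 s (value of joint tare_key above 0.0045 m), for 0.6 s.
3. the key is up again and the shutter is fully shut (within 4 mm) (value of joint splash_shutter below 0.004 m and value of joint tare_key below 0.0015 m), for 0.2 s.
At the end, for the whole second after the job is handed in: The shutter is shut to within 4 mm, the tare key is up (within 1.5 mm), the milk jug stands upright on the pan within 15 mm of where it was, and the other things are within 20 mm of where they were (all of step 3 and distance of jug_centre from where it was at the start of the episode below 0.015 m and angle between jug_centre's own z axis and vertical below 0.1 rad and distance of each of tamper, cup_stack, espresso_cup, syrup, dosing_cup, portafilter from where it was at the start of the episode below 0.02 m); the robot touches nothing.
It fails at once if the milk jug is shifted more than 15 mm, lifted or tipped (distance of jug_centre from where it was at the start of the episode above 0.015 m or angle between jug_centre's own z axis and vertical above 0.2 rad).
It fails at once if another thing on the counter is moved more than 20 mm, lifted or tipped (distance of any of tamper, cup_stack, espresso_cup, syrup, dosing_cup, portafilter from where it was at the start of the episode above 0.02 m or angle between any of tamper, cup_stack, espresso_cup, syrup, dosing_cup, portafilter's own z axis and vertical above 0.3 rad).
It also fails if it takes over 61 s, if anything falls off the work surface, if the arm or the gripper's body presses on something with over 40 N, if the wrist force passes 120 N, or if a joint passes its speed limit or range.

ROBOT

A 6-joint arm with a two-finger parallel gripper is mounted at the origin on the work surface. World frame = base frame: x ahead of the robot, y to its left, z up, the work surface at z = 0. Lengths are in m, angles in rad, forces in N, time in s.
With the tool pointing down it reaches from about 0.375 to 0.9 m from the base axis. Payload 3.1 kg.
Tool frame: the origin (TCP) lies between the finger pads; the fingertips stand 22 mm ahead of it and the grasp point (between the pads) lies 3 mm ahead of it; z points along the fingers, y is the line along which they close (so a half turn about z gives the same grasp; the last joint's range is limited). The gripper opens to 87 mm and grips with 3 to 60 N. Pads are 19 mm wide; open, the fingers measure 117 mm over their backs; the gripper's body (75 mm by 190 mm) begins 51 mm behind the grasp point.
Start: joints at [0.924, 0.527, 1.433, -0, 1.181, -0.178], TCP at [0.282, 0.558, 0.245] pointing down, gripper open.
Joint ranges: [-3.08, 3.08], [-0.75, 2.2], [0.22, 2.44], [-1.43, 4.57], [0, 2.65], [-2.85, 2.85]. Speed limits (rad/s): [2.79, 2.79, 3.14, 3.14, 3.14, 3.14].

INTERFACE

Orientations are given as a unit quaternion [x, y, z, w].
In Python, from rig import robot gives the robot as it stands.
- The arm moves only by the tool move_arm, never from a script. Its argument "series" is text: rows parted by semicolons, each of 6 numbers parted by spaces: the shift along the tool's x, y, z in mm, then the turn, a rotation vector about the tool's x, y, z in degrees. In form: dx dy dz ax ay az; .... A call has 1 to 8 rows; each row is the pose to reach, as a shift and turn from the pose commanded when the call began, along the tool's axes at that moment; what a row does not reach only later rows make up. A row lasts 1/12 s, in which the tool goes at most 41.7 mm and 7.16 degrees, less where a joint would pass 70% of its speed; a pose out of reach is approached as far as the arm can. A call with a gripper value outside its range is refused whole. "jaw" is the opening, from 0 (shut) to 1 (fully open), set as the call begins (left out, the last holds). The fingers move at their own pace and stop on an object; "newtons" is the grip in N (left out, the last holds). Time passes only in rows, so rows that repeat a pose let the fingers close. It gives the time, the measured TCP pose, the force, the opening and the grip force at its end, in the units of the state.
- robot.get_obs(): the state, without advancing time (a new reading comes with each control period).
- robot.camera(name): name is "scene" or "side" or "wrist"; returns a dict with "img" (400x640x3 uint8, red, green, blue), "mtx" (3x3 intrinsics, pixels), "distortion" ([k1, k2, p1, p2, k3] as OpenCV has them; the pictures are not rectified), "world_to_cam" (4x4, takes a point from world to camera coordinates). Camera axes: x right, y down, z forward; pixel columns grow to the right and rows downward; lengths in m; the calibration is good to about 2 mm. A picture is of the moment at which its call begins. There is no depth.
- robot.hand_in(): hands the job in; it is judged then, once.
Trained networks look in a picture, given as the dict that the camera call returned (one of the last four; its "shot" number tells which), for a name from the list of things; names that differ only in an ending like _2 or _b are one class to them, and where a whole thing is asked for, a point or a joint stands for the part that bears it (a point fixed in the world has none). Each returns a list of dicts, best first, with "p" (0 to 1); they miss things now and then, are a little off and sometimes report something else, mostly with a low value. They report only what shows in the picture. A call takes as long as a camera call. They do not tell look-alikes from the thing itself.
- robot.search_frame(picture, thing): "xyz" ([x, y, z] in m, in world coordinates, good to about 4 mm: the middle of the surface that is visible of it).
- robot.tip_of(picture, thing): "xyz" ([x, y, z] in m, in world coordinates, good to about 4 mm: a listed point, or the origin of a listed thing).
The state is a dict: "time": time; "q": joint angles; "joint_velocities": joint speeds; "joint_torque": joint torques, N m; "position": TCP position; "tool_rot": TCP orientation; "ft_force": force on the tool from outside, world axes, zero at the start; "moment": the same for the moment, N m; "grip_width": finger opening in m; "grip_force": force on a finger pad.
Only numpy, scipy, OpenCV 4.12 (cv2) and the standard library are available. Lean on these libraries where they do the work, as an engineer would, in place of code of your own. Each camera call takes 0.05 s, during which the arm holds its last target. There are 200 camera calls.

## Working session

There is one attempt and no reset: what is moved stays moved. The work goes in short steps, Python scripts to look and compute and a tool call to move; the robot and the scene stay as the last step left them, time stands still between calls to the robot, and variables do not carry over. Pictures are saved under pics/ and viewed, at most 10 in all, crops included, and the job is handed in when it is done.

Besides the shell and the picture viewer there is one more tool, called by a JSON object that holds its "method" and its "body", one argument or row to a line. move_arm: Moves the arm, as the interface text tells. Its arguments: {"type":"object","properties":{"series":{"type":"string"},"jaw":{"type":"number"},"newtons":{"type":"number"}},"required":["series"]}

```bash
mkdir -p pics; cat > h.py <<'E'
from rig import robot
import cv2, numpy as np
def snap(n,f):
    c=robot.camera(n); cv2.imwrite(f'pics/{f}.png',cv2.cvtColor(c['img'],cv2.COLOR_RGB2BGR)); return c
def px(c,P):
    w=np.array(c['world_to_cam']); r,_=cv2.Rodrigues(w[:3,:3])
    return cv2.projectPoints(np.array(P,float).reshape(-1,1,3),r,w[:3,3],np.array(c['mtx']),np.array(c['distortion']))[0].reshape(-1,2)
def plane(c,uv,z):
    w=np.array(c['world_to_cam']); n=cv2.undistortPoints(np.array(uv,float).reshape(-1,1,2),np.array(c['mtx']),np.array(c['distortion'])).reshape(-1,2)
    R=w[:3,:3]; o=-R.T@w[:3,3]; d=np.c_[n,np.ones(len(n))]@R
    return o+d*((z-o[2])/d[:,2])[:,None]
E
python3 - <<'E'
from h import *
np.set_printoptions(precision=3,suppress=True)
for n in ['scene','side','wrist']:
    c=snap(n,n+'0')
    for t in ['scale','well_mouth','ridge_top','key_top','jug_centre','tamper','cup_stack','espresso_cup','syrup','dosing_cup','portafilter']:
        for r in robot.tip_of(c,t)[:3]: print(n,t,round(r['p'],2),np.array(r['xyz']),px(c,r['xyz'])[0].round())
print(robot.get_obs())
E
```

```text
scene scale 0.81 [ 0.579 -0.058  0.001] [289. 214.]
scene scale 0.61 [ 0.566 -0.394 -0.001] [187. 284.]
scene well_mouth 0.95 [ 0.494 -0.091  0.052] [260. 193.]
scene jug_centre 0.85 [ 0.664 -0.061  0.106] [306. 215.]
scene jug_centre 0.81 [0.763 0.163 0.051] [390. 202.]
scene jug_centre 0.67 [ 0.827 -0.095  0.046] [338. 275.]
scene tamper 0.59 [0.564 0.42  0.006] [398. 128.]
scene cup_stack 0.77 [ 0.687  0.425 -0.004] [427. 151.]
scene espresso_cup 0.95 [ 0.457  0.393 -0.001] [369. 116.]
scene syrup 0.85 [ 0.565 -0.393 -0.001] [188. 284.]
scene dosing_cup 0.91 [ 0.696 -0.394  0.004] [214. 320.]
scene portafilter 0.86 [ 0.456 -0.413  0.003] [159. 260.]
scene portafilter 0.66 [ 0.663 -0.06   0.109] [306. 214.]
side scale 0.62 [ 0.579 -0.059  0.   ] [317. 243.]
side well_mouth 0.85 [ 0.492 -0.098  0.051] [294. 252.]
side well_mouth 0.64 [ 0.568 -0.392 -0.001] [375. 341.]
side ridge_top 0.6 [ 0.495 -0.064  0.07 ] [290. 239.]
side ridge_top 0.24 [ 0.489 -0.1    0.051] [294. 253.]
side key_top 0.38 [ 0.567 -0.388 -0.002] [374. 340.]
side jug_centre 0.9 [ 0.667 -0.06   0.112] [346. 206.]
s
[... 307 characters left out ...]
.001] [228. 164.]
side syrup 0.83 [ 0.568 -0.389 -0.   ] [374. 340.]
side dosing_cup 0.55 [ 0.697 -0.39  -0.002] [418. 318.]
side portafilter 0.87 [ 0.454 -0.41  -0.003] [337. 369.]
side portafilter 0.62 [ 0.492 -0.062  0.069] [288. 239.]
{'time': 1.8, 'q': array([ 0.924,  0.528,  1.433, -0.   ,  1.181, -0.178]), 'joint_velocities': array([ 0.   ,  0.001, -0.001, -0.002,  0.   , -0.001]), 'joint_torque': array([ -0.   , -43.999, -17.698,   0.063,   0.05 ,  -0.   ]), 'position': array([0.282, 0.558, 0.245]), 'tool_rot': array([0.232, 0.973, 0.   , 0.   ]), 'ft_force': array([0.493, 0.569, 0.319]), 'moment': array([-0.053, -0.005, -0.015]), 'grip_force': 0.0, 'grip_width': 0.08711722642055389}
```

View pics/scene0.png

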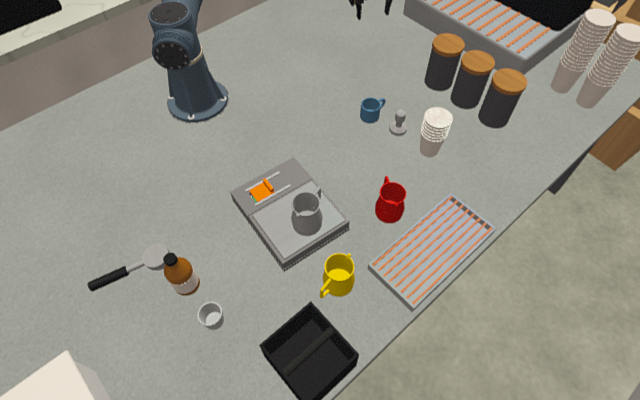

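View pics/side0.png

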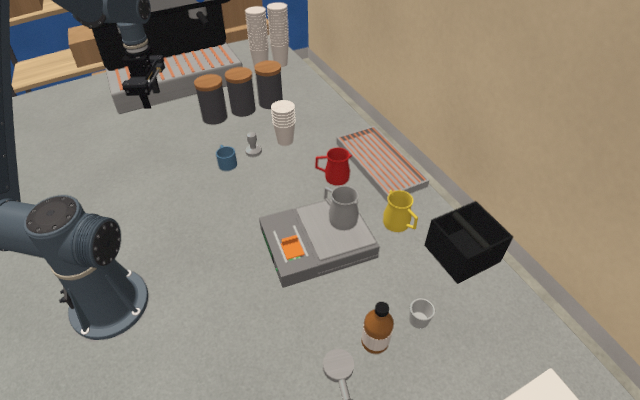

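The side view shows the scale at about (317,243), with the orange shutter at (291,247). Three jug-shaped things are in view: steel at scene (306,214), red at (390,202) and yellow at (338,275). The steel one on the pan is the jug meant. Next I'll enlarge a crop with a fitted outline of the scale.

```bash
cat > fit.py <<'E'
from h import *
def model(o,yaw,P):
    c,s=np.cos(yaw),np.sin(yaw); P=np.array(P,float)
    return np.c_[o[0]+c*P[:,0]-s*P[:,1],o[1]+s*P[:,0]+c*P[:,1],P[:,2]]
E
python3 - <<'E'
from fit import *
ims=[]
for n,b in [('scene',(225,150,130,125)),('side',(250,180,130,125))]:
    im=cv2.imread(f'pics/{n}0.png'); c=robot.camera(n); x,y,w,h=b
    k=3; z=cv2.resize(im[y:y+h,x:x+w],None,fx=k,fy=k,interpolation=cv2.INTER_CUBIC)
    for yaw,col in [(-0.09,(255,0,255))]:
        P=model((.579,-.058),yaw,[[-.14,-.11,.05],[-.14,.11,.05],[-.03,.11,.05],[-.03,-.11,.05],[-.105,-.068,.05],[-.065,-.068,.05],[-.105,-.022,.05],[-.065,-.022,.05]])
        for p in px(c,P): cv2.circle(z,tuple(int(v) for v in ((p-[x,y]+.5)*k)),2,col,-1)
    ims.append(z)
cv2.imwrite('pics/crop0.png',np.hstack(ims))
E
```

```text
(no output)
```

View pics/crop0.png

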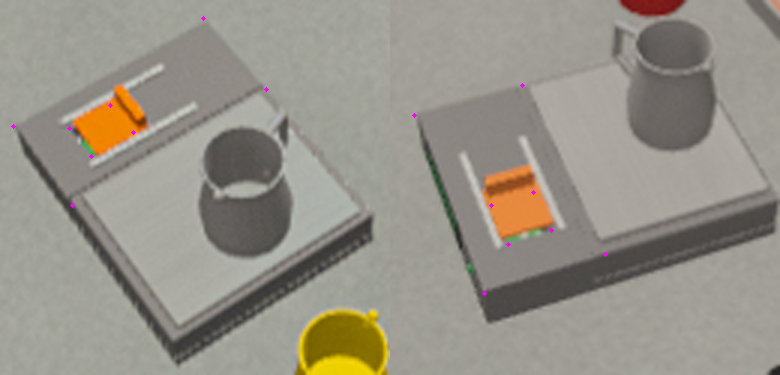

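The outline fits well: scale origin near (0.579,-0.058), yaw about -0.09 rad, shutter about 8 mm open. The steel jug on the pan is confirmed. I'll travel high to a point over the well.

{"method": "move_arm", "body": {
  "series": "-480 -489 0 0 0 -21.6; -480 -489 0 0 0 -21.6; -480 -489 0 0 0 -21.6; -480 -489 0 0 0 -21.6; -480 -489 0 0 0 -21.6; -480 -489 0 0 0 -21.6; -480 -489 0 0 0 -21.6; -480 -489 0 0 0 -21.6",
  "jaw": 0
}}

```text
time: 2.57
position: [0.3824, 0.2416, 0.2449]
tool_rot: [0.045, 0.999, 0.0, 0.0]
ft_force: [0.8, 0.7, -0.8]
grip_width: 0.0417
grip_force: 0.0
```

{"method": "move_arm", "body": {
  "series": "-137 -324 0 0 0 0; -137 -324 0 0 0 0; -137 -324 0 0 0 0; -137 -324 0 0 0 0; -137 -324 0 0 0 0; -137 -324 0 0 0 0; -137 -324 0 0 0 0; -137 -324 0 0 0 0"
}}

```text
time: 3.23
position: [0.4838, -0.0764, 0.2449]
tool_rot: [0.046, 0.999, -0.0, 0.0]
ft_force: [1.4, 1.0, 0.0]
grip_width: 0.0006
grip_force: 0.0
```

{"method": "move_arm", "body": {
  "series": "0 -20 0 0 0 0; 0 -20 0 0 0 0"
}}

```text
time: 3.4
position: [0.4831, -0.0989, 0.2448]
tool_rot: [0.048, 0.999, -0.001, 0.001]
ft_force: [-0.1, -0.4, 0.3]
grip_width: 0.0001
grip_force: 0.0
```

```bash
python3 - <<'E'
from fit import *
np.set_printoptions(precision=4,suppress=True)
c=snap('wrist','w1'); im=cv2.imread('pics/w1.png')
for t in ['scale','well_mouth','ridge_top','key_top']:
    for r in robot.tip_of(c,t)[:2]: print(t,round(r['p'],2),np.array(r['xyz']))
P=model((.579,-.058),-.09,[[-.14,-.11,.05],[-.14,.11,.05],[-.03,.11,.05],[-.03,-.11,.05],[-.105,-.068,.05],[-.065,-.068,.05],[-.105,-.022,.05],[-.065,-.022,.05]])
for p in px(c,P): cv2.circle(im,tuple(int(v) for v in p),2,(255,0,255),-1)
cv2.imwrite('pics/w1o.png',im); o=robot.get_obs(); print(o['position'],o['tool_rot'],o['q'],o['ft_force'],o['grip_width'])
E
```

```text
well_mouth 0.95 [ 0.4858 -0.0946  0.0466]
ridge_top 0.95 [ 0.4943 -0.0619  0.0746]
key_top 0.67 [ 0.4946 -0.0579  0.0756]
[ 0.4811 -0.0927  0.2445] [ 0.0447  0.999   0.0003 -0.0004] [-0.4191  0.3472  1.7632  0.0004  1.0321 -1.9007] [ 0.0281 -0.0909  0.431 ] 0.00046142975511979353
```

View pics/w1o.png

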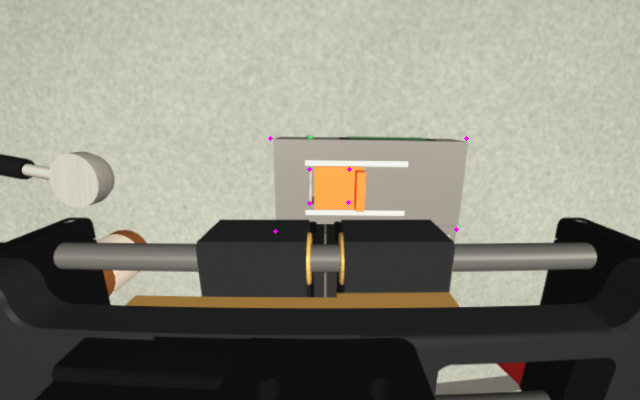

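The wrist view shows the orange plate at (335,188), its ridge at (361,190) and the deck corners at (274,139) and (467,140). The model is within about 2 mm; I'll shift it by +1.5 mm in x and +2 mm in y. Now I'll descend over the plate, on the -y side of the ridge.

{"method": "move_arm", "body": {
  "series": "-10 -3 40 0 0 0; -10 -3 80 0 0 0; -10 -3 115 0 0 0; -10 -3 140 0 0 0; -10 -3 155 0 0 0; -10 -3 162 0 0 0; -10 -3 162 0 0 0; -10 -3 162 0 0 0"
}}

```text
time: 4.32
position: [0.4917, -0.0973, 0.083]
tool_rot: [0.045, 0.999, -0.0, 0.0]
ft_force: [-1.2, 0.2, -0.3]
grip_width: 0.0005
grip_force: 0.0
```

```bash
python3 - <<'E'
from fit import *
a=snap('side','s1'); o=robot.get_obs(); print(o['position'],o['tool_rot'],o['ft_force'])
im=cv2.imread('pics/s1.png')[180:305,250:380]
cv2.imwrite('pics/s1c.png',cv2.resize(im,None,fx=4,fy=4,interpolation=cv2.INTER_CUBIC))
E
```

```text
[ 0.49212473 -0.09769015  0.08353382] [ 4.48139213e-02  9.98994894e-01 -3.36666792e-04  8.95471251e-04] [ 0.80834933  0.25560428 -0.33605616]
```

View pics/s1c.png

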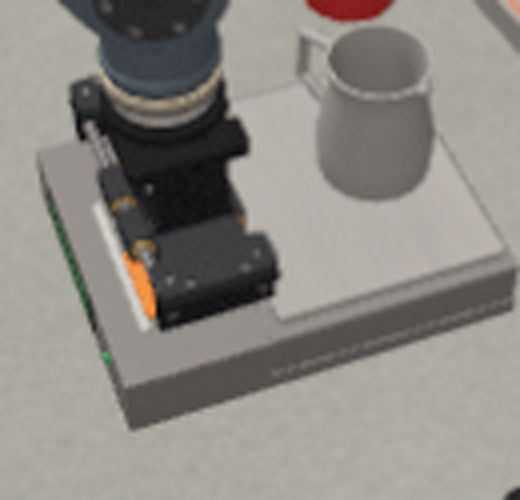

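The gripper is over the plate at about (150,290) in the crop and clear of the jug. Pushing the shutter open.

{"method": "move_arm", "body": {
  "series": "0 8 0 0 0 0; 0 16 0 0 0 0; 0 24 0 0 0 0; 0 32 0 0 0 0; 0 40 0 0 0 0; 0 48 0 0 0 0; 0 55 0 0 0 0; 0 58 0 0 0 0"
}}

```text
time: 5.03
position: [0.4969, -0.0392, 0.0827]
tool_rot: [0.045, 0.999, -0.0, 0.0]
ft_force: [0.3, -1.9, 1.1]
grip_width: 0.0006
grip_force: 0.8
```

{"method": "move_arm", "body": {
  "series": "0 1 0 0 0 0; 0 2 0 0 0 0; 0 3 0 0 0 0; 0 3 0 0 0 0"
}}

```text
time: 5.37
position: [0.4967, -0.0373, 0.0824]
tool_rot: [0.046, 0.999, 0.0, -0.0]
ft_force: [-0.3, -0.6, -0.1]
grip_width: 0.0004
grip_force: 0.2
```

{"method": "move_arm", "body": {
  "series": "0 1.5 0 0 0 0; 0 3 0 0 0 0; 0 4 0 0 0 0; 0 4 0 0 0 0"
}}

```text
time: 5.7
position: [0.4971, -0.0332, 0.0825]
tool_rot: [0.045, 0.999, 0.0, -0.0]
ft_force: [0.8, -0.7, -0.8]
grip_width: 0.0002
grip_force: 0.5
```

{"method": "move_arm", "body": {
  "series": "0 1 0 0 0 0; 0 2 0 0 0 0; 0 3 0 0 0 0; 0 3 0 0 0 0"
}}

```text
time: 6.03
position: [0.4974, -0.0301, 0.0825]
tool_rot: [0.045, 0.999, 0.0, -0.0]
ft_force: [-0.3, -1.7, -0.5]
grip_width: 0.0007
grip_force: 0.4
```

{"method": "move_arm", "body": {
  "series": "0 1 0 0 0 0; 0 2 0 0 0 0; 0 3 0 0 0 0; 0 3 0 0 0 0"
}}

```text
time: 6.37
position: [0.4976, -0.0293, 0.0825]
tool_rot: [0.044, 0.999, -0.002, -0.0]
ft_force: [-2.3, -11.3, -1.8]
grip_width: 0.0003
grip_force: 5.6
```

```bash
python3 - <<'E'
from fit import *
np.set_printoptions(precision=4,suppress=True)
a=snap('side','s2'); b=snap('scene','c2')
for c in (a,b):
  for t in ['well_mouth','ridge_top','key_top']:
    for r in robot.tip_of(c,t)[:2]: print(t,round(r['p'],2),np.array(r['xyz']))
i=[cv2.resize(cv2.imread(f'pics/{f}.png')[y:y+110,x:x+100],None,fx=4,fy=4,interpolation=cv2.INTER_CUBIC) for f,x,y in (('s2',245,185),('c2',225,145))]
cv2.imwrite('pics/o2.png',np.hstack(i)); print(robot.get_obs()['position'])
E
```

```text
well_mouth 0.71 [ 0.4895 -0.0985  0.0503]
well_mouth 0.28 [ 0.4974 -0.0144  0.0708]
ridge_top 0.47 [ 0.4987 -0.0166  0.0698]
key_top 0.51 [ 0.4914 -0.0916  0.0273]
key_top 0.31 [ 0.492  -0.1001  0.0513]
well_mouth 0.7 [ 0.4938 -0.0923  0.0496]
ridge_top 0.69 [ 0.4976 -0.0168  0.0705]
ridge_top 0.59 [ 0.6617 -0.0591  0.1077]
key_top 0.58 [ 0.4899 -0.0926  0.0248]
[ 0.4975 -0.0293  0.0825]
```

View pics/o2.png

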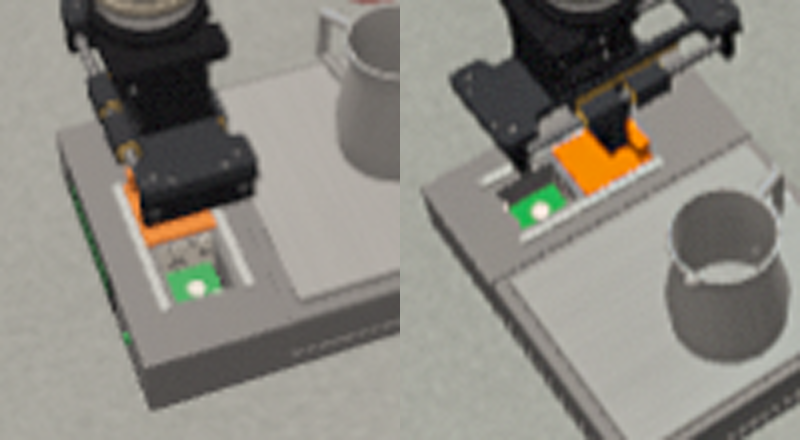

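The shutter is fully open: 11 N at the hard stop, and the green key shows at left-crop (195,285). The well centre is near (0.491,-0.095). Moving back over it.

{"method": "move_arm", "body": {
  "series": "0 -5 0 0 0 0; 0 -25 -5 0 0 0; 0 -45 -5 0 0 0; 0 -60 -3 0 0 0; 0 -68 0 0 0 0; 0 -68 0 0 0 0; 0 -68 0 0 0 0"
}}

```text
time: 7.35
position: [0.4912, -0.0947, 0.0823]
tool_rot: [0.046, 0.999, 0.0, -0.001]
ft_force: [0.0, -0.6, 0.3]
grip_width: 0.0002
grip_force: 0.0
```

```bash
python3 - <<'E'
from fit import *
np.set_printoptions(precision=4,suppress=True)
a=snap('side','s3'); b=snap('scene','c3');o=robot.get_obs(); print(o['position'],o['ft_force'])
r=robot.tip_of(b,'ridge_top'); print(r[:1])
i=[cv2.resize(cv2.imread(f'pics/{f}.png')[y:y+110,x:x+100],None,fx=4,fy=4,interpolation=cv2.INTER_CUBIC) for f,x,y in (('s3',245,185),('c3',225,145))]
cv2.imwrite('pics/o3.png',np.hstack(i))
E
```

```text
[ 0.4913 -0.0941  0.0825] [-1.4297  0.4508 -0.6383]
[{'xyz': [0.4955, -0.0122, 0.0686], 'p': 0.73}]
```

View pics/o3.png

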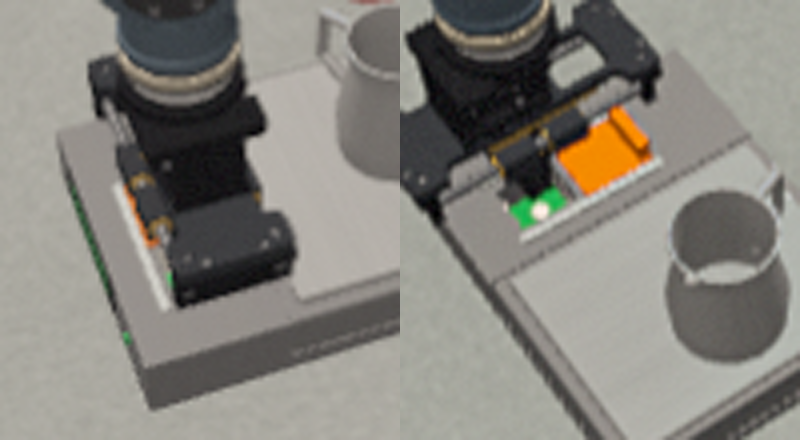

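The shutter stays open and the fingertips are over the well. Descending onto the key.

{"method": "move_arm", "body": {
  "series": "0 0 8 0 0 0; 0 0 16 0 0 0; 0 0 24 0 0 0; 0 0 29 0 0 0; 0 0 33 0 0 0; 0 0 36 0 0 0; 0 0 37 0 0 0; 0 0 37 0 0 0"
}}

```text
time: 8.17
position: [0.491, -0.0946, 0.0454]
tool_rot: [0.045, 0.999, 0.0, -0.001]
ft_force: [-1.6, 2.2, 3.8]
grip_width: 0.0006
grip_force: 2.0
```

{"method": "move_arm", "body": {
  "series": "0 0 0.5 0 0 0; 0 0 1 0 0 0; 0 0 1.5 0 0 0; 0 0 2 0 0 0; 0 0 2 0 0 0"
}}

```text
time: 8.58
position: [0.4911, -0.0946, 0.0443]
tool_rot: [0.045, 0.999, 0.0, -0.0]
ft_force: [-3.2, 3.5, 9.5]
grip_width: 0.0001
grip_force: 5.0
```

{"method": "move_arm", "body": {
  "series": "0 0 0.5 0 0 0; 0 0 0.5 0 0 0; 0 0 0.5 0 0 0; 0 0 0.5 0 0 0; 0 0 0.5 0 0 0; 0 0 0.5 0 0 0; 0 0 0.5 0 0 0; 0 0 0.5 0 0 0"
}}

```text
time: 9.25
position: [0.4911, -0.0946, 0.0443]
tool_rot: [0.045, 0.999, 0.0, -0.0]
ft_force: [-3.0, 3.6, 14.3]
grip_width: 0.0005
grip_force: 6.9
```

{"method": "move_arm", "body": {
  "series": "0 0 0 0 0 0; 0 0 0 0 0 0; 0 0 0 0 0 0; 0 0 0 0 0 0; 0 0 0 0 0 0; 0 0 0 0 0 0"
}}

```text
time: 9.75
position: [0.491, -0.0946, 0.0443]
tool_rot: [0.045, 0.999, 0.0, -0.0]
ft_force: [-2.9, 4.2, 13.7]
grip_width: 0.0005
grip_force: 6.9
```

Key held down for over 1 s at about 14 N. Rising and crossing over the ridge to its +y side.

{"method": "move_arm", "body": {
  "series": "0 0 -10 0 0 0; 0 0 -30 0 0 0; 0 0 -55 0 0 0; 0 0 -80 0 0 0; 0 30 -80 0 0 0; 0 60 -80 0 0 0; 0 90 -80 0 0 0; 0 112 -80 0 0 0"
}}

```text
time: 10.42
position: [0.5028, 0.0177, 0.1236]
tool_rot: [0.045, 0.999, -0.0, 0.001]
ft_force: [0.2, -0.1, -0.5]
grip_width: 0.0002
grip_force: 0.0
```

{"method": "move_arm", "body": {
  "series": "0 0 0 0 0 0; 0 0 0 0 0 0; 0 0 15 0 0 0; 0 0 28 0 0 0; 0 0 36 0 0 0; 0 0 40 0 0 0; 0 0 40 0 0 0"
}}

```text
time: 11.0
position: [0.5016, 0.0156, 0.0822]
tool_rot: [0.046, 0.999, -0.0, -0.001]
ft_force: [0.3, 0.5, 0.3]
grip_width: 0.0003
grip_force: 0.0
```

```bash
python3 - <<'E'
from fit import *
np.set_printoptions(precision=4,suppress=True)
a=snap('side','s4'); b=snap('scene','c4');o=robot.get_obs(); print(o['position'],o['ft_force'])
for c in (a,b):print(robot.tip_of(c,'ridge_top')[:1],robot.tip_of(c,'key_top')[:1])
i=[cv2.resize(cv2.imread(f'pics/{f}.png')[y:y+110,x:x+100],None,fx=4,fy=4,interpolation=cv2.INTER_CUBIC) for f,x,y in (('s4',245,185),('c4',225,145))]
cv2.imwrite('pics/o4.png',np.hstack(i))
E
```

```text
[0.5021 0.0159 0.0831] [ 0.5818  0.2512 -0.4717]
[{'xyz': [0.4984, -0.0169, 0.0727], 'p': 0.75}] [{'xyz': [0.4925, -0.0952, 0.0242], 'p': 0.39}]
[{'xyz': [0.4946, -0.0138, 0.0691], 'p': 0.87}] [{'xyz': [0.4909, -0.0911, 0.0287], 'p': 0.49}]
```

View pics/o4.png

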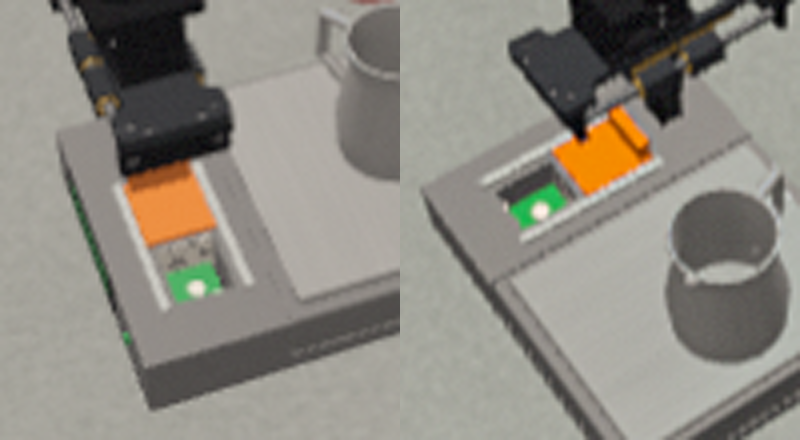

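The fingertips stand beyond the ridge (right crop (665,110)) and the key is up. Pushing the shutter shut.

{"method": "move_arm", "body": {
  "series": "0 -10 0 0 0 0; 0 -19 0 0 0 0; 0 -28 0 0 0 0; 0 -37 0 0 0 0; 0 -46 0 0 0 0; 0 -55 0 0 0 0; 0 -64 0 0 0 0; 0 -69 0 0 0 0"
}}

```text
time: 11.97
position: [0.4951, -0.0535, 0.083]
tool_rot: [0.046, 0.999, 0.0, -0.0]
ft_force: [-0.5, 2.2, 0.7]
grip_width: 0.0003
grip_force: 0.9
```

{"method": "move_arm", "body": {
  "series": "0 -1 0 0 0 0; 0 -2 0 0 0 0; 0 -3 0 0 0 0; 0 -4 0 0 0 0; 0 -4 0 0 0 0"
}}

```text
time: 12.38
position: [0.4951, -0.056, 0.083]
tool_rot: [0.045, 0.999, -0.0, -0.0]
ft_force: [-0.6, 1.0, -0.1]
grip_width: 0.0009
grip_force: 0.4
```

{"method": "move_arm", "body": {
  "series": "0 -1 0 0 0 0; 0 -2 0 0 0 0; 0 -3 0 0 0 0; 0 -3 0 0 0 0"
}}

```text
time: 12.72
position: [0.4949, -0.0574, 0.083]
tool_rot: [0.046, 0.999, 0.002, -0.0]
ft_force: [2.1, 8.5, 1.1]
grip_width: 0.0004
grip_force: 4.5
```

{"method": "move_arm", "body": {
  "series": "0 -1 0 0 0 0; 0 -1 0 0 0 0; 0 -1 0 0 0 0"
}}

```text
time: 12.97
position: [0.4948, -0.0575, 0.0831]
tool_rot: [0.047, 0.999, 0.002, -0.0]
ft_force: [1.7, 11.7, 1.2]
grip_width: 0.0004
grip_force: 6.3
```

{"method": "move_arm", "body": {
  "series": "0 5 0 0 0 0; 0 12 0 0 0 0; 0 12 -30 0 0 0; 0 12 -70 0 0 0; 0 12 -110 0 0 0; 0 12 -140 0 0 0; 0 12 -140 0 0 0; 0 12 -140 0 0 0"
}}

```text
time: 13.63
position: [0.4973, -0.0487, 0.2251]
tool_rot: [0.045, 0.999, -0.001, 0.003]
ft_force: [-0.4, 0.4, -1.3]
grip_width: 0.0005
grip_force: 0.0
```

```bash
python3 - <<'E'
from fit import *
np.set_printoptions(precision=4,suppress=True)
a=snap('side','s5'); b=snap('scene','c5');o=robot.get_obs(); print(o['time'],o['position'],o['ft_force'])
for c in (a,b):
  print(robot.tip_of(c,'ridge_top')[:1],robot.tip_of(c,'jug_centre')[:1])
i=[cv2.resize(cv2.imread(f'pics/{f}.png')[y:y+110,x:x+100],None,fx=4,fy=4,interpolation=cv2.INTER_CUBIC) for f,x,y in (('s5',245,185),('c5',225,145))]
cv2.imwrite('pics/o5.png',np.hstack(i))
E
```

```text
13.7333 [ 0.4952 -0.0481  0.2224] [-0.4496  0.0249  0.1792]
[{'xyz': [0.495, -0.0715, 0.0725], 'p': 0.67}] [{'xyz': [0.6656, -0.0587, 0.1095], 'p': 0.9}]
[{'xyz': [0.4941, -0.0695, 0.0674], 'p': 0.75}] [{'xyz': [0.8274, -0.0949, 0.0475], 'p': 0.98}]
```

View pics/o5.png

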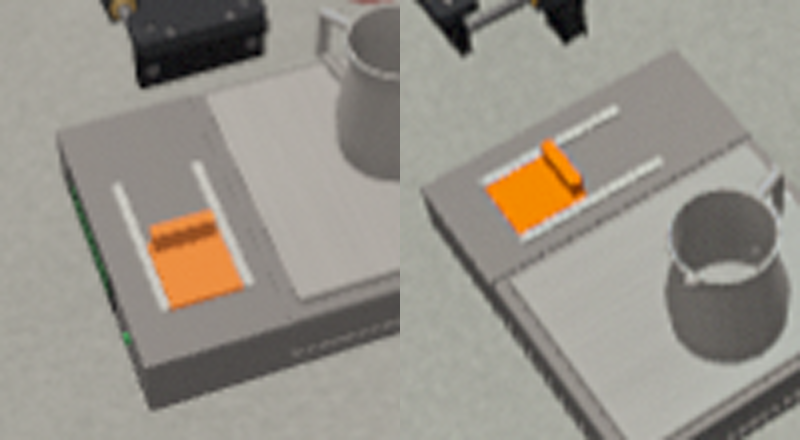

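The shutter is fully shut (no green showing), the jug is in place and the gripper is clear. Handing in.

```bash
python3 -c "
from rig import robot
print(robot.hand_in())"
```

```text
the job is handed in; nothing more can be done
None
```

I've handed the job in; no verdict came back. The shutter went fully open, the key was held fully down for over 1 s and came back up, the shutter went fully shut, and the jug and gripper ended clear of each other.

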